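Square up the marker cones with the straightedge

ROBOT

A 6-joint arm with a two-finger parallel gripper is mounted at the origin on the work surface. World frame = base frame: x ahead of the robot, y to its left, z up, the work surface at z = 0. Lengths are in m, angles in degrees, forces in N, time in s.
With the tool pointing down it reaches from about 0.375 to 0.9 m from the base axis. Payload 3.1 kg.
Tool frame: the origin (TCP) lies at the very end of the fingers, on their centre line; the grasp point (between the pads) lies 19 mm behind it; z points along the fingers, y is the line along which they close (so a half turn about z gives the same grasp; the last joint's range is limited). The gripper opens to 87 mm and grips with 3 to 60 N. Pads are 19 mm wide; open, the fingers measure 117 mm over their backs; the gripper's body (75 mm by 190 mm) begins 51 mm behind the grasp point.
Start: joints at [-82.305, 30.224, 82.088, -0, 67.689, -10.227], TCP at [0.192, -0.595, 0.223] pointing down, gripper open.
Joint ranges: [-176.69, 176.69], [-43.24, 126.21], [12.49, 139.97], [-82, 262], [0, 151.66], [-163.58, 163.58]. Speed limits (degrees/s): [159.86, 159.86, 180, 180, 180, 180].

INTERFACE

Orientations are given as a 3x3 rotation matrix whose columns are the frame's x, y, z axes.
In Python, from station import sense, get_image, camera_model, close_job gives the robot as it stands. The module is installed in compiled form; this text tells all that it offers.
- The arm moves only by the shell command python3 -m pendant 'ROWS' [FORCE]. ROWS is JSON, a list of rows, each a list of 3 entries, a list of its own where there are three numbers: the shift along the world's x, y, z in cm, then the turn, a rotation vector about the world's x, y, z in rad, then the opening in per cent of the stroke, from 0 (shut) to 100 (fully open). In form: [[[dx, dy, dz], [ax, ay, az], grip], ...]. A call has 1 to 20 rows; each row is the pose to reach, as a shift and turn from the pose commanded when the call began; what a row does not reach only later rows make up. A row lasts 1/10 s, in which the tool goes at most 50 mm and 8.59 degrees, less where a joint would pass 70% of its speed; a pose out of reach is approached as far as the arm can. A call with a gripper value outside its range is refused whole. The fingers move at their own pace and stop on an object; FORCE is the grip in N (left out, the last holds). Time passes only in rows, so rows that repeat a pose let the fingers close. It gives the time, the measured TCP pose, the force, the opening and the grip force at its end, in the units of the state.
- sense(): the state, without advancing time (a new reading comes with each control period).
- get_image(name): name is "scene" or "top"; returns the picture (384x512x3 uint8, red, green, blue); there is no depth.
- camera_model(name): a dict with "vfov" (degrees; the focal length in pixels is half the picture's height over the tangent of half this angle, whatever the lens; pixels are square), "cx", "cy" (the principal point, pixels), "k1" (the pictures are not rectified: a ray, as slopes to the right and down, at radius r is drawn at 1 + k1 r^2 times it, then the intrinsics apply), "R" (3x3) and "t" (3): a world point X has camera coordinates R X + t. Camera axes: x right, y down, z forward; pixel columns grow to the right and rows downward; lengths in m; the calibration is good to about 2 mm. A picture is of the moment at which its call begins. camera_model takes no time and is no camera call.
- close_job(): hands the job in; it is judged then, once.
The state is a dict: "time_s": time; "joint_positions": joint angles; "qvel": joint speeds; "joint_torque": joint torques, N m; "ee_pos": TCP position; "eef_rot": TCP orientation; "ft_force": force on the tool from outside, world axes, zero at the start; "torque": the same for the moment, N m; "gripper_width": finger opening in m; "grasp_force": force on a finger pad.
Only numpy, scipy, OpenCV 4.12 (cv2) and the standard library are available. Lean on these libraries where they do the work, as an engineer would, in place of code of your own. Each camera call takes 0.05 s, during which the arm holds its last target. There are 200 camera calls.

TASK

Pick up the straightedge by its blue grip and, keeping hold of it, use its long edge to push the three orange marker cones into one straight row, so that all three stand upright right against the edge. Then let go, leaving the straightedge lying flat along the row. Do not touch the cones with the gripper itself and do not tip them over.

Things in the scene. Friction and masses are not known exactly. Their poses are not given: they have to be found in the camera images.
- straightedge: aluminium straightedge, loose and flat, 0.25 kg, balanced at its grip. Origin: centre of underside, under the grip; z up. Blade 300 mm along y, 14 mm thick; the pushing edge is its face at x = +55 mm. A 10 mm thick web 60 mm wide in y joins it to a 14 mm high heel ending at x = -55 mm. Blue grip: block over the origin, 24 mm wide along y (pinch across this), 44 mm along x, from 10 to 62 mm above the underside.
- cone_left: the left one (at +y at the start) of three alike orange marker cones with a white band, loose and upright: round foot of radius 35 mm with a vertical rim 16 mm high, tapering to a blunt tip 100 mm up; about 60 g. Origin: centre of its underside, z up. Neighbours' axes start 85 to 150 mm apart. The yellow cone is not one of them.
- cone_middle: the middle one (at the start set back towards the robot, at least 25 mm out of line with the other two) of three alike orange marker cones with a white band, loose and upright: round foot of radius 35 mm with a vertical rim 16 mm high, tapering to a blunt tip 100 mm up; about 60 g. Origin: centre of its underside, z up. Neighbours' axes start 85 to 150 mm apart. The yellow cone is not one of them.
- cone_right: the right one (at -y at the start) of three alike orange marker cones with a white band, loose and upright: round foot of radius 35 mm with a vertical rim 16 mm high, tapering to a blunt tip 100 mm up; about 60 g. Origin: centre of its underside, z up. Neighbours' axes start 85 to 150 mm apart. The yellow cone is not one of them.
There are look-alikes about, which are no part of the job. What is shaped like the cone_right but black or pink is not meant.

How it is judged:
By the outcome, as a careful person would: the job done as asked, in the order asked, and still so for the second after the job is handed in, with the robot touching nothing.
It also fails if it takes over 40 s, if anything falls off the work surface, if the arm or the gripper's body presses on something with over 40 N, if the wrist force passes 120 N, or if a joint passes its speed limit or range.

## Working session

There is one attempt and no reset: what is moved stays moved. The work goes in short steps, Python scripts to look and compute and a shell command to move; the robot and the scene stay as the last step left them, time stands still between calls to the robot, and variables do not carry over. Pictures are saved under pics/ and viewed, at most 10 in all, crops included, and the job is handed in when it is done.

```bash
mkdir -p pics; cat > h.py <<'E'
import numpy as np, cv2
from station import *
def K(m):
    f=192/np.tan(np.radians(m["vfov"])/2); return f
def ray(m,u,v):
    f=K(m); d=np.array([(u-m["cx"])/f,(v-m["cy"])/f]); rd=np.hypot(*d); r=rd
    for _ in range(50): r=rd/(1+m["k1"]*r*r)
    s=d*(r/rd) if rd>0 else d
    R=np.array(m["R"]);t=np.array(m["t"]); return -R.T@t, R.T@np.array([s[0],s[1],1])
def onz(m,u,v,z):
    c,d=ray(m,u,v); return c+d*(z-c[2])/d[2]
def proj(m,X):
    p=np.array(m["R"])@np.array(X)+np.array(m["t"]); s=p[:2]/p[2]; s=s*(1+m["k1"]*(s@s)); f=K(m)
    return s*f+[m["cx"],m["cy"]]
E
python3 - <<'E'
from h import *
ims=[get_image(n) for n in("top","scene")]
for n,i in zip(("top","scene"),ims):
    cv2.imwrite(f"pics/{n}0.png",cv2.resize(i[:,:,::-1],(800,600),interpolation=cv2.INTER_CUBIC)); np.save(n+"0.npy",i)
    m=camera_model(n); print(n,m)
E
```

```text
top {'vfov': 45.81216506428199, 'cx': 249.0518138060008, 'cy': 191.83370728287073, 'k1': -0.0448979091590205, 'R': array([[-0.12742882, -0.99184503, -0.00230856],
       [-0.97058613,  0.12517622, -0.20565377],
       [ 0.20426565, -0.02396556, -0.97862209]]), 't': array([-0.00985706,  0.54851252,  0.81613683])}
scene {'vfov': 45.01968552131943, 'cx': 251.50205337307577, 'cy': 190.25057193214252, 'k1': -0.047946279355977936, 'R': array([[-0.04525242,  0.99894852, -0.00735334],
       [ 0.60378905,  0.02148596, -0.79685453],
       [-0.79585866, -0.04049946, -0.60412647]]), 't': array([ 0.10446627, -0.31003195,  1.59303683])}
```

View pics/top0.png

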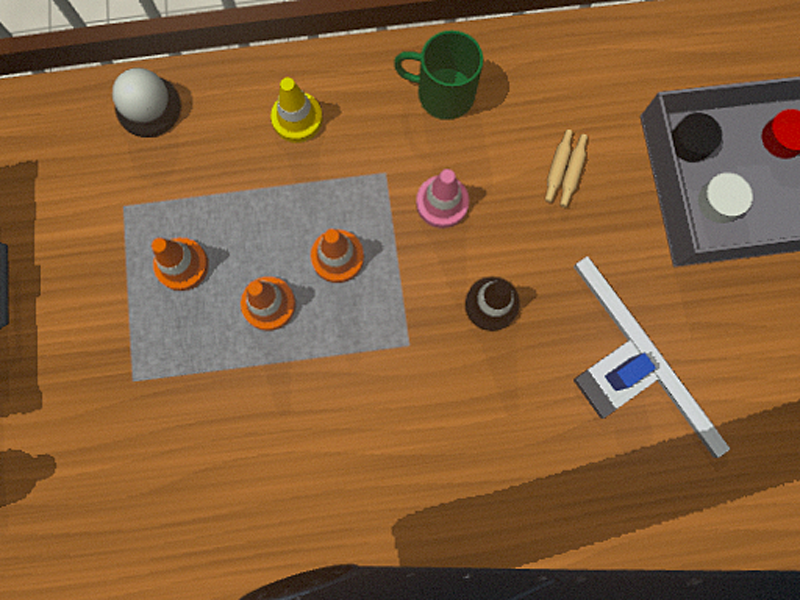

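View pics/scene0.png

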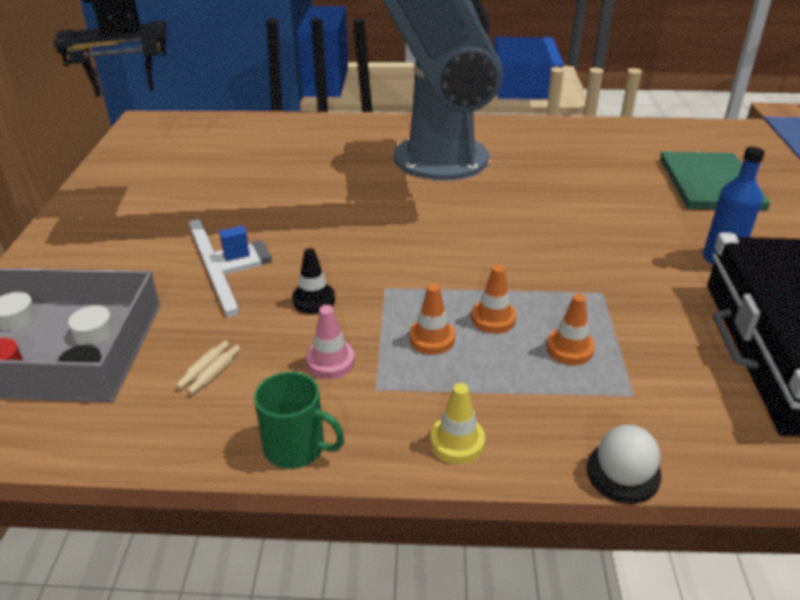

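The top view shows the three orange cones at (180,263), (268,302) and (337,254) in the 800-px picture. The yellow (297,115), pink (443,198) and black (492,302) ones are look-alikes. The straightedge's blue grip is at (632,371). Next I'll fit the model outlines to get positions.

```bash
cat > fit.py <<'E'
from h import *
from scipy.optimize import minimize
S=4
def poly(m,P,img):
    q=np.array([proj(m,p) for p in P]); h=cv2.convexHull(q.astype(np.float32))
    cv2.fillConvexPoly(img,np.round((h+.5)*S*16-8).astype(np.int32),1,shift=4)
def circ(x,y,r,z): a=np.linspace(0,6.283,40); return [[x+r*np.cos(t),y+r*np.sin(t),z] for t in a]
def cone(m,p,img): poly(m,circ(*p,.035,0)+circ(*p,.035,.016),img); poly(m,circ(*p,.026,.016)+circ(*p,.010,.1),img)
def box(m,p,img,x0,x1,y0,y1,z0,z1):
    c,s=np.cos(p[2]),np.sin(p[2])
    poly(m,[[p[0]+c*x-s*y,p[1]+s*x+c*y,z] for x in(x0,x1) for y in(y0,y1) for z in(z0,z1)],img)
def edge(m,p,img):
    box(m,p,img,.031,.055,-.15,.15,0,.014) if 0 else box(m,p,img,.055-BW,.055,-.15,.15,0,.014)
    box(m,p,img,-.055,.05,-.03,.03,0,.010); box(m,p,img,-.022,.022,-.012,.012,.01,.062)
BW=.02
def fit(m,mask,draw,p0,d):
    M=cv2.resize(mask.astype(np.uint8),None,fx=S,fy=S,interpolation=cv2.INTER_NEAREST)
    def cost(p):
        i=np.zeros_like(M); draw(m,p,i); return 1-(i&M).sum()/(i|M).sum()
    for k in range(3):
        p0=minimize(cost,p0,method="Nelder-Mead",options=dict(initial_simplex=np.vstack([p0]+[np.array(p0)+np.eye(len(p0))[j]*d[j]/(k+1) for j in range(len(p0))]),xatol=1e-4,fatol=1e-5)).x
    return p0,1-cost(p0)
def omask(im,box=None):
    h=cv2.cvtColor(im,cv2.COLOR_RGB2HSV); o=((h[...,0]<14)&(h[...,1]>200)&(h[...,2]>150)).astype(np.uint8)
    return o
def cones(name,im):
    m=camera_model(name); o=cv2.morphologyEx(omask(im),cv2.MORPH_OPEN,np.ones((2,2),np.uint8))
    o=cv2.morphologyEx(np.pad(o,20),cv2.MORPH_CLOSE,cv2.getStructuringElement(cv2.MORPH_ELLIPSE,(11,11)))[20:-20,20:-20]
    n,l,st,ce=cv2.connectedComponentsWithStats(o); out=[]
    for i in range(1,n):
        if 200<st[i,4]<3000:
            p0=onz(m,*ce[i],.03)[:2]
            if .25<p0[0]<.9 and abs(p0[1])<.6:
                p,s=fit(m,l==i,cone,p0,[.01,.01]); out.append((p,s,st[i,4],ce[i]))
    return sorted(out,key=lambda t:-t[0][1])
E
python3 - <<'E'
from fit import *
import fit
np.set_printoptions(precision=4,suppress=True)
for n in("top","scene"):
    im=np.load(n+"0.npy")
    for c in cones(n,im): print(n,*c)
    m=camera_model(n); h=cv2.cvtColor(im,cv2.COLOR_RGB2HSV)
    b=((h[...,0]>105)&(h[...,0]<130)&(h[...,1]>150)).astype(np.uint8)
    _,l,st,ce=cv2.connectedComponentsWithStats(b)
    if n=="top":
        t=np.array([[583,263],[723,452]])*.64-.18
        a,e=[onz(m,*q,.014) for q in t]; print("blade",a,e,np.linalg.norm(a-e)); d=a-e; yaw=np.arctan2(-d[0],d[1])
        print("yaw",np.degrees(yaw))
        k=l[int(371*.64),int(632*.64)]; g=l==k; g0=onz(m,*ce[k],.04)
    else:
        k=l[int(243*.64),int(235*.64)]; g=l==k
    fb=lambda m,p,i: box(m,p,i,-.022,.022,-.012,.012,.01,.062)
    print(n,"grip",st[k,4],fit.fit(m,g,fb,[g0[0],g0[1],yaw],[.01,.01,.1]), fit.fit(m,g,lambda m,p,i:fb(m,[*p,yaw],i),[g0[0],g0[1]],[.01,.01]))
E
```

```text
blade [ 0.5685 -0.3386  0.014 ] [ 0.306  -0.4695  0.014 ] 0.2932860515660109
yaw -63.50090998083424
top grip 269 (array([ 0.4196, -0.3683, -1.2047]), np.float64(0.6013209668353008)) (array([ 0.4193, -0.3649]), np.float64(0.5859768550034037))
scene grip 263 (array([ 0.4121, -0.3624, -1.2605]), np.float64(0.7382456140350877)) (array([ 0.4108, -0.3635]), np.float64(0.7072965702757229))
```

```bash
python3 - <<'E'
from h import *
for n,P in(("top",[(335,237),(330,275),(315,245),(635,365),(650,375),(625,385),(660,368)]),("scene",[(432,293),(432,345),(235,232),(235,250),(226,240)])):
    im=np.load(n+"0.npy"); h=cv2.cvtColor(im,cv2.COLOR_RGB2HSV)
    for u,v in P: print(n,u,v,h[int(v*.64),int(u*.64)])
im=np.load("top0.npy"); a=cv2.resize(im[135:315,80:260,::-1],(400,400),interpolation=cv2.INTER_CUBIC); b=cv2.resize(im[150:310,350:510,::-1],(400,400),interpolation=cv2.INTER_CUBIC)
cv2.imwrite("pics/crop1.png",np.hstack([a,b]))
E
```

```text
top 335 237 [ 15 255 217]
top 330 275 [ 13 237 213]
top 315 245 [ 14 247 216]
top 635 365 [112 181 175]
top 650 375 [ 90   1 184]
top 625 385 [114 157 120]
top 660 368 [100   4 193]
scene 432 293 [ 11 194 142]
scene 432 345 [ 13 183 197]
scene 235 232 [109 184 175]
scene 235 250 [109 196 112]
scene 226 240 [110 193 115]
```

View pics/crop1.png

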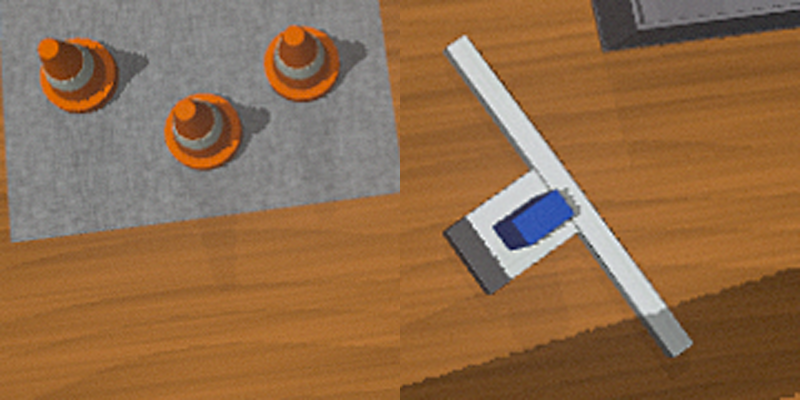

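The crop confirms the three orange and white cones on the grey mat, and the straightedge with its blue grip. I'm fixing the masks.

```bash
sed -i 's/o=((h\[.*$/o=((h[...,0]<17)\&(h[...,1]>(222 if TOP else 165))\&(h[...,2]>80)).astype(np.uint8)/; s/^S=4/S=4; TOP=True/; s/BW=.02$/BW=.014/' fit.py
python3 - <<'E'
from fit import *
import fit
np.set_printoptions(precision=4,suppress=True)
vis=[]
for n in("top","scene"):
    im=np.load(n+"0.npy"); fit.TOP=n=="top"; m=camera_model(n); h=cv2.cvtColor(im,cv2.COLOR_RGB2HSV)
    cs=cones(n,im)
    for c in cs: print(n,*c)
    b=((h[...,0]>100)&(h[...,0]<130)&(h[...,1]>110)).astype(np.uint8)
    _,l,st,ce=cv2.connectedComponentsWithStats(b)
    u,v=(632,371) if n=="top" else (235,243)
    k=l[int(v*.64),int(u*.64)]; g=l==k
    fb=lambda m,p,i: box(m,p,i,-.022,.022,-.012,.012,.01,.062)
    p,s=fit.fit(m,g,fb,[.416,-.363,-1.1],[.01,.01,.1]); print(n,"grip",st[k,4],p,s)
    w=np.zeros((384*4,512*4),np.uint8); edge(m,[.416,-.363,np.radians(-63.5)] if n=="scene" else p,w)
    for c in cs: cone(m,c[0],w)
    V=cv2.resize(im[:,:,::-1],None,fx=4,fy=4); cc,_=cv2.findContours(w,0,1); cv2.drawContours(V,cc,-1,(255,0,255),2)
    cc,_=cv2.findContours(cv2.resize(g.astype(np.uint8),None,fx=4,fy=4,interpolation=0),0,1); cv2.drawContours(V,cc,-1,(0,255,0),1)
    V=V[500:1260,280:2048] if n=="top" else V[500:1000,420:1600]
    vis.append(cv2.resize(V,(800,300)))
cv2.imwrite("pics/ov.png",np.vstack(vis))
E
```

```text
top [0.6338 0.1838] 0.24731891438499787 258 [109.2946 172.376 ]
top [0.5679 0.0758] 0.2440284867964959 242 [166.4174 196.3182]
top [ 0.6192 -0.0201] 0.23943753240020738 231 [211.7879 165.7879]
top grip 361 [ 0.4184 -0.3641 -1.1806] 0.80122665179816
scene [0.6353 0.189 ] 0.4130718954248366 395 [365.0937 224.2456]
scene [0.567  0.0803] 0.6962723329166973 592 [316.8429 196.1622]
scene [ 0.6191 -0.0172] 0.4180646055732704 377 [276.9576 217.7294]
scene grip 286 [ 0.4133 -0.3627 -1.2582] 0.801962846126884
```

View pics/ov.png

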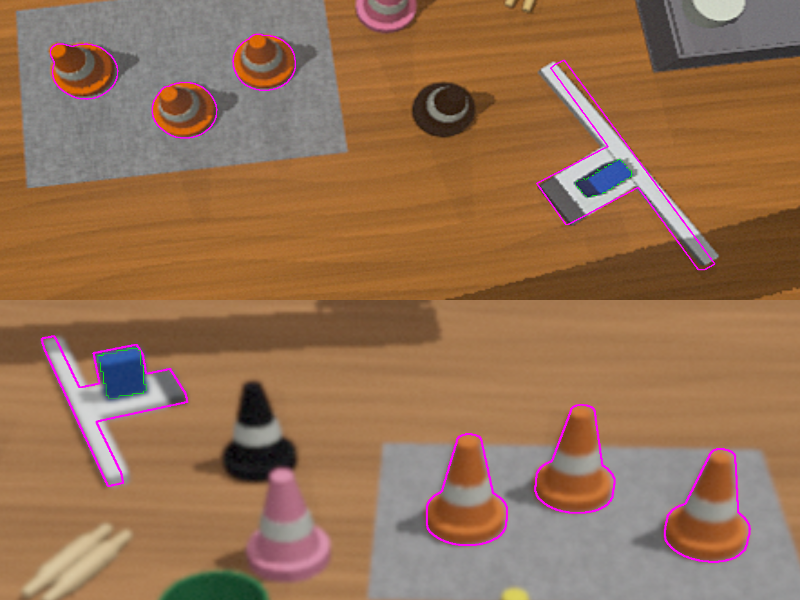

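Agreeing positions from both views: L (.634,.186), M (.567,.078), R (.619,-.019), and straightedge origin about (.416,-.363) with yaw about -63.5°.

```bash
python3 - <<'E'
from h import *
np.set_printoptions(precision=4,suppress=True)
s=sense(); print(s["time_s"],s["ee_pos"]); R=np.array(s["eef_rot"]); print(R,"tool y yaw",np.degrees(np.arctan2(R[1,1],R[0,1])))
print(onz(camera_model("top"),492*.64,310*.64,0.01))
E
```

```text
0.1 [ 0.1923 -0.594   0.2217]
[[ 0.9515  0.3077 -0.0002]
 [ 0.3077 -0.9515  0.0019]
 [ 0.0003 -0.0019 -1.    ]] tool y yaw -72.07786905550486
[ 0.5221 -0.2113  0.01  ]
```

```bash
python3 -m pendant '[[[22.4,23.2,-8],[0,0,-1.42],100],[[22.4,23.2,-8],[0,0,-1.42],100],[[22.4,23.2,-8],[0,0,-1.42],100],[[22.4,23.2,-8],[0,0,-1.42],100],[[22.4,23.2,-8],[0,0,-1.42],100],[[22.4,23.2,-8],[0,0,-1.42],100],[[22.4,23.2,-8],[0,0,-1.42],100],[[22.4,23.2,-8],[0,0,-1.42],100],[[22.4,23.2,-8],[0,0,-1.42],100],[[22.4,23.2,-8],[0,0,-1.42],100],[[22.4,23.2,-12],[0,0,-1.42],100],[[22.4,23.2,-12],[0,0,-1.42],100],[[22.4,23.2,-12],[0,0,-1.42],100]]' 40
python3 - <<'E'
from h import *
for n in("top","scene"):
    i=get_image(n); np.save(n+"1.npy",i)
a=np.load("top1.npy")[150:310,350:510]; b=np.load("scene1.npy")[90:250,80:240]
cv2.imwrite("pics/c2.png",np.hstack([cv2.resize(x[:,:,::-1],(400,400),interpolation=cv2.INTER_CUBIC) for x in(a,b)]))
E
```

```text
time_s: 1.4
ee_pos: [0.4157, -0.3618, 0.1019]
eef_rot: [[0.447, -0.894, -0.002], [-0.894, -0.447, 0.003], [-0.003, 0.001, -1.0]]
ft_force: [0.0, 0.2, 0.4]
gripper_width: 0.0871
grasp_force: 0.0
```

View pics/c2.png

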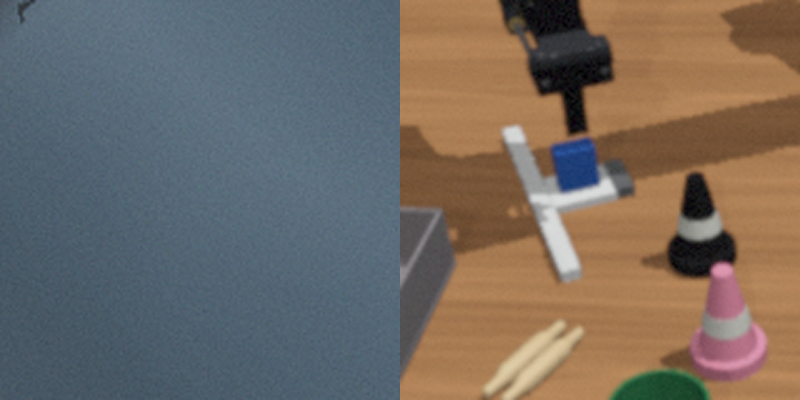

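The scene crop shows the fingers centred over the grip, at about (575,130) above the block at (575,165). I'm descending and closing.

```bash
python3 -m pendant '[[[0,0,-3],[0,0,0],100],[[0,0,-6],[0,0,0],100],[[0,0,-7.5],[0,0,0],100],[[0,0,-8],[0,0,0],100],[[0,0,-8],[0,0,0],100],[[0,0,-8],[0,0,0],30],[[0,0,-8],[0,0,0],10],[[0,0,-8],[0,0,0],10],[[0,0,-8],[0,0,0],10],[[0,0,-8],[0,0,0],10],[[0,0,-8],[0,0,0],10],[[0,0,-8],[0,0,0],10],[[0,0,-8],[0,0,0],10],[[0,0,-8],[0,0,0],10]]' 50
```

```text
time_s: 2.9
ee_pos: [0.4164, -0.3626, 0.0225]
eef_rot: [[0.447, -0.895, 0.0], [-0.895, -0.447, 0.0], [-0.0, -0.0, -1.0]]
ft_force: [0.4, -0.5, 0.7]
gripper_width: 0.0233
grasp_force: 50.0
```

```bash
python3 -m pendant '[[[0,0,2],[0,0,0],10],[[0,0,5],[0,0,0],10],[[0,0,8],[0,0,0],10],[[0,0,11],[0,0,0],10],[[0,0,12.5],[0,0,0],10],[[0.1,2,12.5],[0,0,0.05],10],[[0.3,5,12.5],[0,0,0.12],10],[[0.5,9,12.5],[0,0,0.21],10],[[0.7,13,12.5],[0,0,0.3],10],[[0.9,17,12.5],[0,0,0.4],10],[[1.2,21,12.5],[0,0,0.5],10],[[1.4,25,12.5],[0,0,0.6],10],[[1.6,29,12.5],[0,0,0.7],10],[[1.8,33,12.5],[0,0,0.8],10],[[2,37,12.5],[0,0,0.88],10],[[2.2,40,12.5],[0,0,0.95],10],[[2.3,43,12.5],[0,0,1.0],10],[[2.4,44.5,12.5],[0,0,1.034],10],[[2.4,44.5,12.5],[0,0,1.034],10],[[2.4,44.5,12.5],[0,0,1.034],10]]'
python3 - <<'E'
from h import *
i=get_image("scene"); np.save("scene2.npy",i); cv2.imwrite("pics/s2.png",cv2.resize(i[40:300,130:450,::-1],(800,600),interpolation=cv2.INTER_CUBIC))
E
```

```text
time_s: 4.9
ee_pos: [0.4399, 0.0824, 0.1473]
eef_rot: [[0.997, -0.072, -0.001], [-0.072, -0.997, -0.0], [-0.001, 0.0, -1.0]]
ft_force: [0.1, -0.5, -2.3]
gripper_width: 0.0234
grasp_force: 50.0
```

View pics/s2.png

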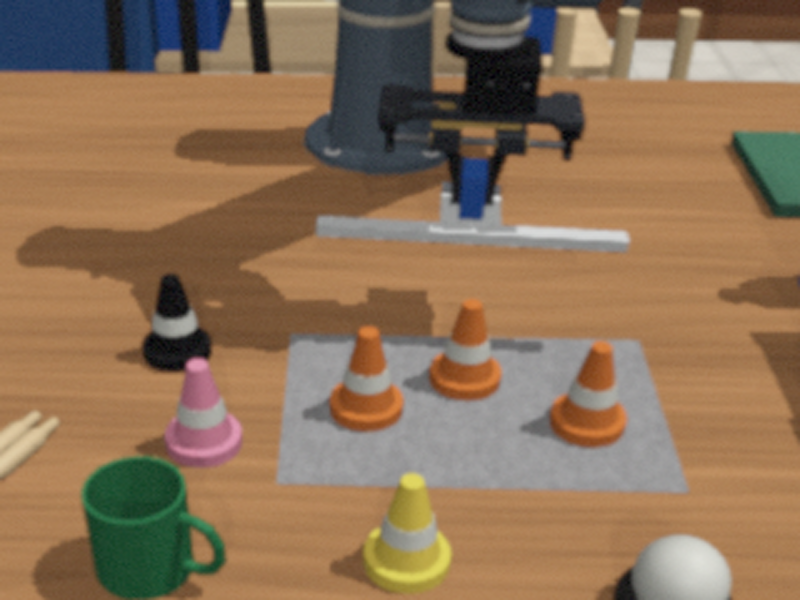

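The straightedge is held level, and the cones are undisturbed at about (367,375), (467,345) and (592,390). I'm lowering it with a 1.4 cm y shift to centre it on the row.

```bash
python3 -m pendant '[[[0,0.7,-2],[0,0,0],10],[[0,1.4,-5],[0,0,0],10],[[0,1.4,-8],[0,0,0],10],[[0,1.4,-10.5],[0,0,0],10],[[0,1.4,-11.6],[0,0,0],10],[[0,1.4,-12.1],[0,0,0],10],[[0,1.4,-12.4],[0,0,0],10],[[0,1.4,-12.4],[0,0,0],10],[[0,1.4,-12.4],[0,0,0],10]]'
```

```text
time_s: 5.85
ee_pos: [0.441, 0.0963, 0.0244]
eef_rot: [[0.997, -0.073, 0.002], [-0.073, -0.997, -0.0], [0.002, -0.0, -1.0]]
ft_force: [0.5, 0.3, -2.0]
gripper_width: 0.024
grasp_force: 50.0
```

```bash
python3 -m pendant '[[[1,-0.07,-0.1],[0,0,0],10],[[2,-0.15,-0.1],[0,0,0],10],[[2.8,-0.2,-0.1],[0,0,0],10],[[3.2,-0.23,-0.1],[0,0,0],10],[[3.5,-0.26,-0.1],[0,0,0],10],[[3.8,-0.28,-0.1],[0,0,0],10],[[4.1,-0.3,-0.1],[0,0,0],10],[[4.4,-0.32,-0.1],[0,0,0],10],[[4.8,-0.35,-0.1],[0,0,0],10],[[5.2,-0.38,-0.1],[0,0,0],10],[[5.6,-0.41,-0.1],[0,0,0],10],[[6,-0.44,-0.1],[0,0,0],10],[[6.4,-0.47,-0.1],[0,0,0],10],[[6.8,-0.5,-0.1],[0,0,0],10],[[7.2,-0.53,-0.1],[0,0,0],10],[[7.6,-0.56,-0.1],[0,0,0],10],[[8,-0.58,-0.1],[0,0,0],10],[[8.4,-0.61,-0.1],[0,0,0],10],[[8.8,-0.64,-0.1],[0,0,0],10],[[9.0,-0.66,-0.1],[0,0,0],10]]'
python3 - <<'E'
from h import *
i=get_image("scene"); np.save("scene3.npy",i); cv2.imwrite("pics/s3.png",cv2.resize(i[110:290,200:440,::-1],(800,600),interpolation=cv2.INTER_CUBIC))
E
```

```text
time_s: 7.85
ee_pos: [0.5311, 0.0897, 0.0226]
eef_rot: [[0.997, -0.073, 0.001], [-0.073, -0.997, -0.0], [0.001, -0.0, -1.0]]
ft_force: [-0.0, 0.7, -2.1]
gripper_width: 0.0237
grasp_force: 50.0
```

View pics/s3.png

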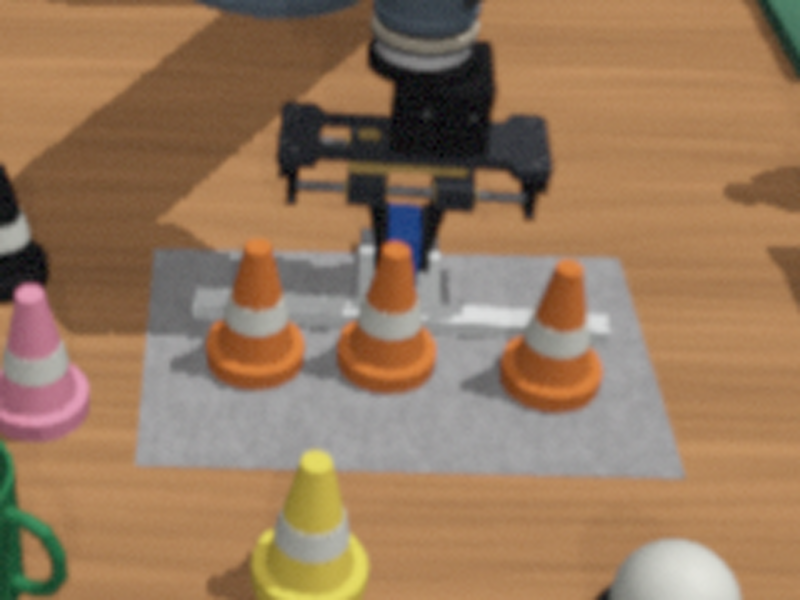

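All three cones are upright, with feet at about (255,350), (386,355) and (551,375). The middle one is already on the edge. I'm pushing the last 3 cm and slowing at the end.

```bash
python3 -m pendant '[[[0.2,-0.01,0],[0,0,0],10],[[0.4,-0.03,0],[0,0,0],10],[[0.6,-0.04,0],[0,0,0],10],[[0.8,-0.06,0],[0,0,0],10],[[1,-0.07,0],[0,0,0],10],[[1.2,-0.09,0],[0,0,0],10],[[1.4,-0.1,0],[0,0,0],10],[[1.6,-0.12,0],[0,0,0],10],[[1.8,-0.13,0],[0,0,0],10],[[2,-0.15,0],[0,0,0],10],[[2.2,-0.16,0],[0,0,0],10],[[2.4,-0.17,0],[0,0,0],10],[[2.55,-0.18,0],[0,0,0],10],[[2.7,-0.2,0],[0,0,0],10],[[2.8,-0.21,0],[0,0,0],10],[[2.9,-0.21,0],[0,0,0],10],[[2.95,-0.22,0],[0,0,0],10],[[3,-0.22,0],[0,0,0],10],[[3.02,-0.22,0],[0,0,0],10],[[3.02,-0.22,0],[0,0,0],10]]'
python3 - <<'E'
import fit; from fit import *
fit.TOP=False
i=get_image("scene"); np.save("scene4.npy",i); cv2.imwrite("pics/s4.png",cv2.resize(i[110:290,200:440,::-1],(800,600),interpolation=cv2.INTER_CUBIC))
n=np.array([np.cos(.0733),-np.sin(.0733)])
for c in cones("scene",i): print(c[0],c[1],c[0]@n)
print(np.array(sense()["ee_pos"])[:2]@n+.09)
E
```

```text
time_s: 9.9
ee_pos: [0.5606, 0.0876, 0.0225]
eef_rot: [[0.997, -0.073, 0.0], [-0.073, -0.997, 0.0], [0.0, -0.0, -1.0]]
ft_force: [-0.8, 0.1, -2.8]
gripper_width: 0.0235
grasp_force: 50.0
0.6427131854977624
```

View pics/s4.png

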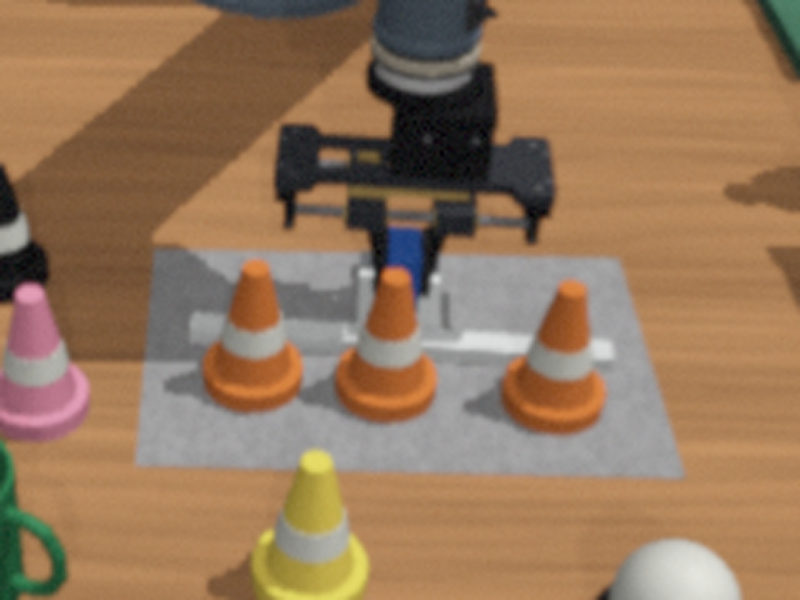

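The cones stand straight in a row against the blade: foot bottoms at (253,407), (386,417) and (553,428) are collinear. Now I'll settle it gently onto the surface.

```bash
python3 -m pendant '[[[0.03,0,-0.05],[0,0,0],10],[[0.05,0,-0.1],[0,0,0],10],[[0.05,0,-0.1],[0,0,0],10]]'
```

```text
time_s: 10.25
ee_pos: [0.5606, 0.0876, 0.0225]
eef_rot: [[0.997, -0.073, -0.001], [-0.073, -0.997, -0.0], [-0.001, 0.0, -1.0]]
ft_force: [-3.5, -0.3, 4.6]
gripper_width: 0.0237
grasp_force: 50.0
```

```bash
python3 -m pendant '[[[-0.02,0,0.06],[0,0,0],10],[[-0.02,0,0.06],[0,0,0],10],[[-0.02,0,0.06],[0,0,0],32],[[-0.02,0,0.06],[0,0,0],40],[[-0.02,0,0.06],[0,0,0],60],[[-0.02,0,0.06],[0,0,0],60],[[-0.02,0,0.06],[0,0,0],60],[[-0.02,0,0.06],[0,0,0],60],[[-0.02,0,1],[0,0,0],60],[[-0.02,0,3],[0,0,0],60],[[-0.02,0,6],[0,0,0],60],[[-0.02,0,10],[0,0,0],60],[[-0.02,0,14],[0,0,0],60],[[-3,0,18],[0,0,0],60],[[-7,0,20],[0,0,0],60],[[-11,0,20],[0,0,0],60],[[-13,0,20],[0,0,0],60],[[-13,0,20],[0,0,0],60]]'
python3 - <<'E'
import fit; from fit import *
i=get_image("scene"); np.save("scene5.npy",i); t=get_image("top"); np.save("top5.npy",t)
a=cv2.resize(i[130:290,200:440,::-1],(400,300),interpolation=cv2.INTER_CUBIC); b=cv2.resize(t[90:290,40:307,::-1],(400,300),interpolation=cv2.INTER_CUBIC)
cv2.imwrite("pics/s5.png",cv2.resize(np.hstack([a,b]),(800,300)))
E
```

```text
time_s: 12.05
ee_pos: [0.4273, 0.0879, 0.2222]
eef_rot: [[0.997, -0.073, -0.002], [-0.073, -0.997, 0.0], [-0.002, 0.0, -1.0]]
ft_force: [-1.0, -0.1, -0.1]
gripper_width: 0.0526
grasp_force: 0.0
```

View pics/s5.png

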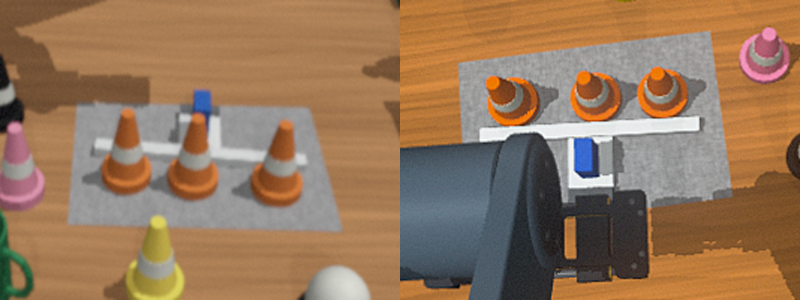

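The cones are upright in a row beside the flat straightedge and the grip is released. I'll check the remaining gaps numerically and with an enlarged crop.

```bash
python3 - <<'E'
import fit; from fit import *
np.set_printoptions(precision=4,suppress=True)
t=np.load("top5.npy"); m=camera_model("top"); h=cv2.cvtColor(t,cv2.COLOR_RGB2HSV)
o=((h[...,0]<20)&(h[...,1]>190)).astype(np.uint8); o[:,:70]=0;o[:130]=0;o[185:]=0;o[:,240:]=0
n,l,st,ce=cv2.connectedComponentsWithStats(cv2.morphologyEx(o,cv2.MORPH_CLOSE,np.ones((3,3),np.uint8)))
P=[]
for k in range(1,n):
    if st[k,4]<150: continue
    c,_=cv2.findContours((l==k).astype(np.uint8),0,1); f=np.zeros_like(o); cv2.drawContours(f,c,-1,1,-1)
    p,s=fit.fit(m,f,cone,onz(m,*ce[k],.03)[:2],[.01,.01]); P.append(p); print(p,s,st[k,4])
w=((h[...,1]<20)&(h[...,2]>190)).astype(np.uint8)
# far edge of blade top face per column
cols=np.arange(102,236,4); E=[]
for c in cols:
    g=t[160:185,c].astype(float).mean(1); k=np.argmax(np.diff(g)); E.append(onz(m,c,160+k+.5,.014)[:2])
E=np.array(E); q=np.polyfit(E[:,1],E[:,0],1); r=np.abs(np.polyval(q,E[:,1])-E[:,0]); q=np.polyfit(E[r<.003,1],E[r<.003,0],1); print("edge",q,"resid",np.median(r))
for p in P: print("gap mm",1000*((p[0]-np.polyval(q,p[1]))/np.hypot(1,q[0])-.035))
V=cv2.resize(t[130:205,80:250,::-1],(800,353),interpolation=cv2.INTER_CUBIC); cv2.imwrite("pics/s6.png",V)
E
```

```text
Traceback (most recent call last):
AttributeError: 'function' object has no attribute 'fit'
```

```bash
python3 - <<'E'
from fit import *
np.set_printoptions(precision=4,suppress=True)
t=np.load("top5.npy"); m=camera_model("top"); h=cv2.cvtColor(t,cv2.COLOR_RGB2HSV)
o=((h[...,0]<20)&(h[...,1]>190)).astype(np.uint8); o[:,:70]=0;o[:130]=0;o[185:]=0;o[:,240:]=0
n,l,st,ce=cv2.connectedComponentsWithStats(cv2.morphologyEx(o,cv2.MORPH_CLOSE,np.ones((3,3),np.uint8)))
P=[]
for k in range(1,n):
    if st[k,4]<150: continue
    c,_=cv2.findContours((l==k).astype(np.uint8),0,1); f=np.zeros_like(o); cv2.drawContours(f,c,-1,1,-1)
    p,s=fit(m,f,cone,onz(m,*ce[k],.03)[:2],[.01,.01]); P.append(p); print(p,s,st[k,4])
cols=np.arange(102,236,4); E=[]
for c in cols:
    g=t[160:185,c].astype(float).mean(1); k=np.argmax(np.diff(g)); E.append(onz(m,c,160+k+.5,.014)[:2])
E=np.array(E); q=np.polyfit(E[:,1],E[:,0],1)
for _ in range(3): r=np.abs(np.polyval(q,E[:,1])-E[:,0]); q=np.polyfit(E[r<=np.median(r)*2,1],E[r<=np.median(r)*2,0],1)
print("edge",q,"resid",np.median(r))
for p in P: print("gap mm",1000*((p[0]-np.polyval(q,p[1]))/np.hypot(1,q[0])-.035))
cv2.imwrite("pics/s6.png",cv2.resize(t[130:205,80:250,::-1],(800,353),interpolation=cv2.INTER_CUBIC))
E
```

```text
[ 0.645  -0.0215] 0.8779603986023036 507
[0.6521 0.0707] 0.8704872506942691 451
[0.659  0.1841] 0.5638463379607468 589
edge [0.0723 0.6109] resid 0.0005609790002000792
gap mm 0.5696648427801001
gap mm 1.0134637209101294
gap mm -0.3092907347562665
```

View pics/s6.png

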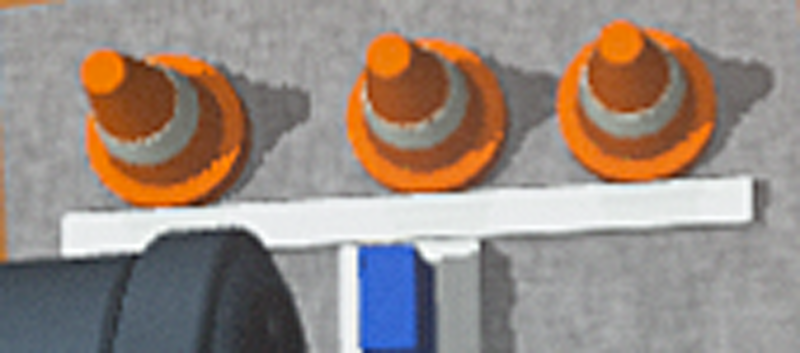

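All three feet touch the blade, with gaps of 1 mm or less, which is within the measuring error. I'm handing it in.

```bash
python3 -c "from station import *; print(close_job())"
```

```text
the job is handed in; nothing more can be done
None
```

The job is handed in: the three orange cones stand upright in one straight row against the straightedge (measured gaps about 1 mm or less), which lies flat along the row with the gripper clear, after about 12 s of robot time.

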